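# Unlatch a laser driver's battery pack and seat it in the charger

## Task

Move the battery pack from the laser driver to the charger. Squeeze its snap tab in against the grip face and, keeping the tab in, draw the pack straight up, letting your hand float with the tab so that the pack is never jammed or wrenched in its bay. Set it in the charger with its tab to the catch side, press it gently down on the sprung contacts until it is fully home, let the tab snap out under the catch and leave it there, without disturbing the other things on the table.

Things in the scene. Friction and masses are not known exactly. Their poses are not given: they have to be found in the camera images.
- pack_grip (a point): Centre of the head of the dark battery pack, 80 mm above its underside, where it is gripped along x. Pack: 44 x 64 x 97 mm, 0.27 to 0.47 kg; the top 45 mm stand out of the bay. Axes x, y, z are the pack's (z up, x towards the snap tab). The rigid ribbed grip face is at x = -22 mm; the tab's thumb pad (26 mm wide, flared outward) stands off the head at x = +25 to +29 mm.
- pack: The same battery pack: origin at the centre of its underside, axes as those of the grip point. The body is 44 x 64 mm up to 50 mm; the head above it is 30 x 48 mm (x from -22 to +8 mm).
- tab (a joint): Angle of the pack's snap tab, a sprung strip hinged 8 mm above the underside, pad 66 to 98 mm up: 0 = out, 0.17 rad = fully in, at its stop. A pinch of 6 N starts it, 16 N brings it to the stop; the grip then measures 36 mm instead of 51 mm and its middle has moved 7 mm towards the grip face, which does not give. The hook, 44 mm up, leaves the catch at 0.09 to 0.16 rad.
- driver_bay (a point): Centre of the mouth of the battery bay in the flat top of the beige laser driver, 74 mm up. Bay 46.4 x 66.4 mm, 52 mm deep to its floor, 4 mm chamfer at the mouth; axes x (towards the catch), y, z (up). The catch ledge is in the wall at +x; a latched pack can rise 2 to 3 mm. The thin bay stands 25 N from the pack, all contacts added: a side load on the head counts about double.
- driver: Beige laser driver, 180 x 200 x 74 mm, fixed to the table: display, knob (18 mm high) and keys on the half of its top at -y, battery bay in the half at +y. Origin: centre of its underside, z up.
- charger_bay (a point): Centre of the mouth of the bay in the top of the grey charger, 60 mm up: 46.4 x 66.4 mm, 52 mm deep, 4 mm chamfer, catch ledge at +x; axes x (towards the catch), y, z (up). A sprung contact block stands 4 mm up from its floor; 10 N push it level. Fully home the pack's underside is 52 mm below this point, its grip point 28 mm above; latched and let go it rises 2 to 3 mm.
- charger: Grey battery charger, 130 x 115 x 60 mm, fixed to the table, the bay in the middle of its top. Origin: centre of its underside, z up.
- lens_mount: Bystander: black lens mount on a post with a round foot, 60 mm wide, 130 mm tall. Origin: centre of its underside.
- jar: Bystander: small amber jar with a black cap, 44 mm wide, 70 mm tall. Origin: centre of its underside.
- hexdriver: Bystander: hand driver with a black handle, 150 mm long, lying on the table. Origin: centre of its underside.
- post_holder: Bystander: dark post holder with a round foot, 50 mm wide, 55 mm tall, with a steel thumbscrew. Origin: centre of its underside.
Things that resemble listed ones, but are neither listed nor needed, are in the scene too. Leave any green, turquoise or yellow look-alike of the pack alone.

How it is judged:
By the outcome, as a careful person would: the job done as asked, in the order asked, and still so for the second after the job is handed in, with the robot touching nothing.
It also fails if it takes over 72 s, if anything falls off the work surface, if the arm or the gripper's body presses on something with over 40 N, if the wrist force passes 120 N, or if a joint passes its speed limit or range.

## Robot

A 6-joint arm with a two-finger parallel gripper is mounted at the origin on the work surface. World frame = base frame: x ahead of the robot, y to its left, z up, the work surface at z = 0. Lengths are in m, angles in rad, forces in N, time in s.
With the tool pointing down it reaches from about 0.375 to 0.925 m from the base axis. Payload 5.7 kg.
Tool frame: the origin (TCP) lies between the finger pads; the fingertips stand 22 mm ahead of it and the grasp point (between the pads) lies 3 mm ahead of it (bot.tip_extent is the distance from the TCP to the fingertips, in m); z points along the fingers, y is the direction in which the jaws open and shut (so a half turn about z gives the same grasp; the last joint's range is limited). The gripper opens to 88 mm and grips with 3 to 60 N. Pads are 20 mm wide; open, the fingers measure 115 mm over their backs; the gripper's body (75 mm by 178 mm) begins 61 mm behind the grasp point.
Start: joints at [-1.319, 0.359, 1.51, -0, 1.272, -0.115], TCP at [0.215, -0.56, 0.245] pointing down, gripper open.
Joint ranges: [-2.97, 2.97], [-1.01, 2.36], [0.21, 2.38], [-0.96, 4.11], [0.2, 2.71], [-2.98, 2.98]. Speed limits (rad/s): [2.39, 2.39, 3.14, 3.14, 3.14, 3.14].

## Interface

Orientations are given as a unit quaternion [w, x, y, z].
In Python, from bench import sensors, cams, order, bot gives the robot as it stands.
- The arm moves only by the tool apply_moves, never from a script. Its argument "motion" is a list of rows, each an object with "fingers": the closure, from -1 (fully open) to 1 (shut); "travel": the shift along the tool's x, y, z in units of 0.2 m (1.0 is 0.2 m), a list of three; "twist": the turn, a rotation vector about the tool's x, y, z in units of 360 degrees (1.0 is 360 degrees), a list of three. A call has 1 to 12 rows; each row is the pose to reach, as a shift and turn from the pose commanded when the call began, along the tool's axes at that moment, turning the shorter way round; what a row does not reach only later rows make up. A row lasts 1/12 s, in which the tool goes at most 41.7 mm and 7.16 degrees, less where a joint would pass 70% of its speed; a pose out of reach is approached as far as the arm can. A call with a number of a shift or a turn outside -1 to 1 is refused whole. A call with a gripper value outside its range is refused whole. The fingers move at their own pace and stop on an object; "newtons" is the grip in N (left out, the last holds). Time passes only in rows, so rows that repeat a pose let the fingers close. It gives the time, the measured TCP pose, the force and the opening at its end, in the units of the state.
- sensors.observe(): the state, without advancing time (a new reading comes with each control period).
- cams.read_camera(name): name is "scene" or "top" or "wrist"; returns the picture (384x512x3 uint8, red, green, blue); there is no depth.
- cams.camera_info(name): a dict with "fov_y" (degrees; the focal length in pixels is half the picture's height over the tangent of half this angle, whatever the lens; pixels are square), "cx", "cy" (the principal point, pixels), "D" ([k1, k2, p1, p2, k3] as OpenCV has them; the pictures are not rectified), "T" (4x4, takes a point from camera to world coordinates). Camera axes: x right, y down, z forward; pixel columns grow to the right and rows downward; lengths in m; the calibration is good to about 2 mm. A picture is of the moment at which its call begins: read the wrist's pose just before it. camera_info takes no time and is no camera call; for the wrist camera it gives the pose at the moment of the call.
- order.job_done(): hands the job in, once; it reports no verdict.
The state is a dict: "t": time; "q": joint angles; "joint_vel": joint speeds; "joint_torque": joint torques, N m; "ee_pos": TCP position; "tool_rot": TCP orientation; "wrist_force": force on the tool from outside, world axes, zero at the start; "ft_torque": the same for the moment, N m; "width": finger opening in m.
Only numpy, scipy, OpenCV 4.12 (cv2) and the standard library are available. Lean on these libraries where they do the work, as an engineer would, in place of code of your own. Each camera call takes 0.05 s, during which the arm holds its last target. There are 200 camera calls.

## Working session

There is one attempt and no reset: what is moved stays moved. The work goes in short steps, Python scripts to look and compute and a tool call to move; the robot and the scene stay as the last step left them, time stands still between calls to the robot, and variables do not carry over. Pictures are saved under pics/ and viewed, about 8 in all and at most 12, crops included, and the job is handed in when it is done.

Besides the shell and the picture viewer there is one more tool, called as name(argument=value, ...), one argument or row to a line, values as JSON. apply_moves: Moves the arm, as the interface text tells. Shifts and turns lie within -1 to 1; 1 stands for 0.2 m of shift or 360 degrees of turn. Its arguments: {"type":"object","properties":{"motion":{"type":"array"},"newtons":{"type":"number"}},"required":["motion"]}

```bash
mkdir -p pics; ls
python3 - <<'E'
from bench import sensors,cams,bot
import cv2,numpy as np
s=sensors.observe();print(s['t'],s['ee_pos'],s['tool_rot'],s['width'],bot.tip_extent)
for n in("scene","top"):
    im=cams.read_camera(n);cv2.imwrite(f"pics/{n}0.png",im[:,:,::-1]);i=cams.camera_info(n);print(n,{k:np.round(v,3).tolist() for k,v in i.items()})
E
```

```text
pics
0.0 [ 0.2149989  -0.55944297  0.24381212] [-9.24814687e-04  9.83230437e-01  1.82365150e-01 -5.93684413e-05] 0.08765652047929268 0.022
scene {'fov_y': 54.703, 'cx': 259.265, 'cy': 186.498, 'D': [-0.117, 0.0, 0.0, 0.0, 0.0], 'T': [[0.532, 0.549, -0.644, 1.228], [0.847, -0.348, 0.402, -0.33], [-0.003, -0.76, -0.65, 0.762], [0.0, 0.0, 0.0, 1.0]]}
top {'fov_y': 43.641, 'cx': 248.024, 'cy': 193.389, 'D': [-0.002, 0.0, 0.0, 0.0, 0.0], 'T': [[0.01, -0.985, 0.174, 0.344], [-1.0, -0.008, 0.012, 0.055], [-0.01, -0.174, -0.985, 1.308], [0.0, 0.0, 0.0, 1.0]]}
```

View pics/top0.png

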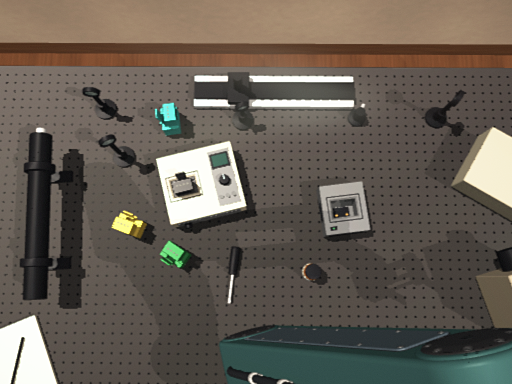

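View pics/scene0.png

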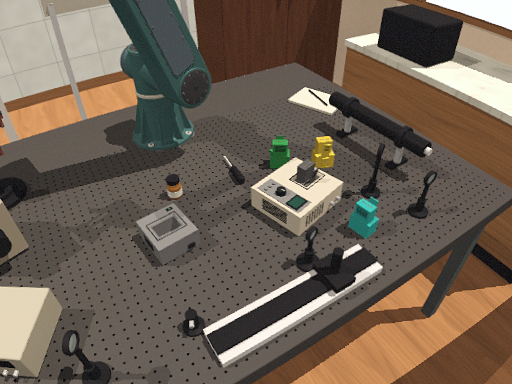

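Top view: the beige driver is at (201,183) with the dark pack at (184,185), and the grey charger is at (345,209). Look-alikes for the pack are turquoise (168,118), yellow (129,224) and green (174,254). The pack I want is the dark one in the driver. I'll crop in close to check this and see the catch sides.

```bash
cat > h.py <<'E'
import cv2,numpy as np
from bench import cams,sensors
def K(i):
    f=192/np.tan(np.radians(i['fov_y']/2)); return np.array([[f,0,i['cx']],[0,f,i['cy']],[0,0,1.]])
def ray(i,uv):
    p=cv2.undistortPoints(np.array(uv,float).reshape(-1,1,2),K(i),np.array(i['D'],float)).reshape(-1,2)
    T=np.array(i['T']);d=np.c_[p,np.ones(len(p))]@T[:3,:3].T
    return T[:3,3],d
def onz(i,uv,z):
    o,d=ray(i,uv);return o+d*((z-o[2])/d[:,2])[:,None]
def proj(i,P):
    T=np.linalg.inv(np.array(i['T']));r=cv2.Rodrigues(T[:3,:3])[0]
    return cv2.projectPoints(np.array(P,float).reshape(-1,1,3),r,T[:3,3],K(i),np.array(i['D'],float))[0].reshape(-1,2)
E
python3 - <<'E'
from h import *
t=cv2.imread('pics/top0.png');s=cv2.imread('pics/scene0.png')
c=lambda im,x,y,w,h:cv2.resize(im[y:y+h,x:x+w],(400,300),interpolation=cv2.INTER_CUBIC)
cv2.imwrite('pics/c1.png',np.vstack([np.hstack([c(t,140,135,120,90),c(t,297,172,96,72)]),np.hstack([c(s,240,150,120,90),c(s,125,195,88,66)])]))
i=cams.camera_info('top')
hsv=cv2.cvtColor(t,cv2.COLOR_BGR2HSV)
for n,(x,y,w,h),z,v in(('driver',(140,135,120,100),.074,165),('charger',(310,172,70,75),.06,110)):
    m=np.zeros(t.shape[:2],np.uint8);m[y:y+h,x:x+w]=(hsv[y:y+h,x:x+w,2]>v)*255
    cs=cv2.findContours(m,cv2.RETR_EXTERNAL,cv2.CHAIN_APPROX_NONE)[0];cc=max(cs,key=cv2.contourArea)
    P=onz(i,cc.reshape(-1,2),z)[:,:2].astype(np.float32)
    print(n,cv2.boundingRect(cc),cv2.minAreaRect(P),cv2.boxPoints(cv2.minAreaRect(P)).round(3).tolist())
E
```

```text
driver (156, 141, 90, 84) ((0.5927321314811707, 0.1954917311668396), (0.18266955018043518, 0.20290492475032806), 14.595403671264648) [[0.4790000021457672, 0.2709999978542328], [0.5299999713897705, 0.07400000095367432], [0.7070000171661377, 0.11999999731779099], [0.656000018119812, 0.31700000166893005]]
charger (319, 181, 51, 54) ((0.5295050144195557, -0.18242253363132477), (0.13105963170528412, 0.11622396111488342), 7.610865592956543) [[0.4569999873638153, -0.1340000033378601], [0.47200000286102295, -0.24899999797344208], [0.6019999980926514, -0.23100000619888306], [0.5870000123977661, -0.11599999666213989]]
```

View pics/c1.png

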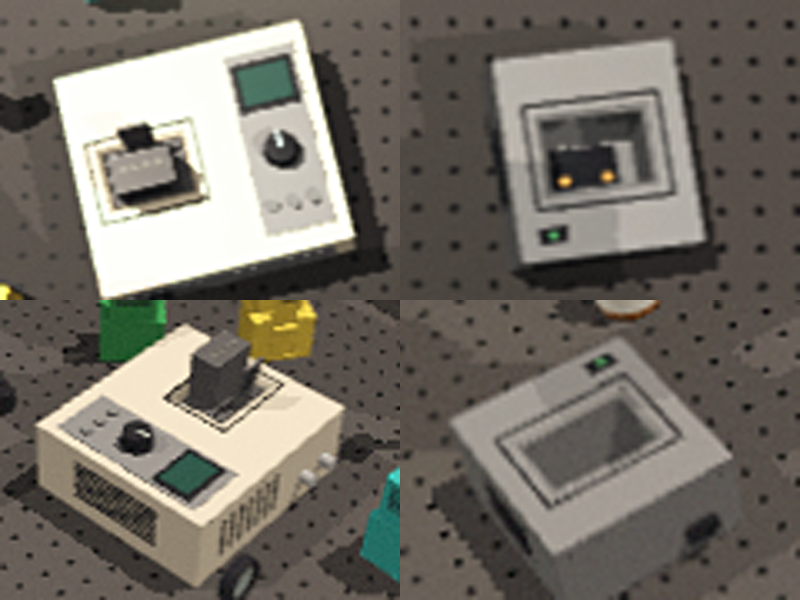

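The close crop confirms it: a dark pack sits in the beige driver with its tab toward image-up (world +x). Both housings' rectangles match the given sizes (183x203 and 131x116 mm). Which charger wall has the catch isn't visible yet, so I'll look with the wrist camera.

```bash
cat >> h.py <<'E'
from scipy.spatial.transform import Rotation as R
def Rt(s): return R.from_quat(np.r_[s['tool_rot'][1:],s['tool_rot'][0]])
def plan(p,yaw):  # tool-down target; yaw (deg) of tool y axis in world
    s=sensors.observe();r=Rt(s)
    y=np.radians(yaw);Y=np.array([np.cos(y),np.sin(y),0]);Z=np.array([0,0,-1.]);X=np.cross(Y,Z)
    g=R.from_matrix(np.c_[X,Y,Z])
    print('travel',(r.inv().apply(np.array(p)-s['ee_pos'])/.2).round(4).tolist(),'twist',((r.inv()*g).as_rotvec()/(2*np.pi)).round(4).tolist())
def st():
    s=sensors.observe();r=Rt(s);yy=r.apply([0,1,0])
    print('t%.2f'%s['t'],'p',s['ee_pos'].round(4) if hasattr(s['ee_pos'],'round') else np.round(s['ee_pos'],4),'yawY %.2f'%np.degrees(np.arctan2(yy[1],yy[0])),'toolz',r.apply([0,0,1]).round(4),'F',np.round(s['wrist_force'],2),'M',np.round(s['ft_torque'],2),'w %.4f'%s['width'],'q',np.round(s['q'],2))
E
python3 - <<'E'
from h import *
st()
i=cams.camera_info('top');w=cams.camera_info('wrist');s=sensors.observe()
T=np.array(w['T']);r=Rt(s)
print('cam in tool',r.inv().apply(T[:3,3]-s['ee_pos']).round(4),(r.inv().as_matrix()@T[:3,:3]).round(3),w['fov_y'],w['D'])
print(onz(i,[[184.4,186]],.074),onz(i,[[297+198*.24,172+150*.24]],.06))
print(onz(i,[[184,178]],.12))
plan([.48,-.18,.33],8)
E
```

```text
t0.10 p [ 0.215  -0.5595  0.2439] yawY -68.98 toolz [-4.0e-04  1.5e-03 -1.0e+00] F [-0.31  0.45 -1.13] M [ 0.07  0.01 -0.  ] w 0.0874 q [-1.32  0.36  1.51  0.    1.27 -0.12]
cam in tool [ 0.0661 -0.0003 -0.1394] [[-0.001 -0.969 -0.246]
 [ 1.    -0.001  0.   ]
 [-0.001 -0.246  0.969]] 59.58796205358831 [-0.01832375  0.          0.          0.          0.        ]
[[0.581105   0.23679419 0.074     ]] [[ 0.52824037 -0.18389416  0.06      ]]
[[0.59291184 0.23170609 0.12      ]]
travel [1.9174, -1.2969, -0.4279] twist [-0.0002, -0.0002, -0.2138]
```

apply_moves(
  motion=[
    {"fingers": -1,"travel": [0.95,-0.65,-0.4],"twist": [0,0,-0.2138]},
    {"fingers": -1,"travel": [0.95,-0.65,-0.4],"twist": [0,0,-0.2138]},
    {"fingers": -1,"travel": [0.95,-0.65,-0.4],"twist": [0,0,-0.2138]},
    {"fingers": -1,"travel": [0.95,-0.65,-0.4],"twist": [0,0,-0.2138]},
    {"fingers": -1,"travel": [0.95,-0.65,-0.4],"twist": [0,0,-0.2138]},
    {"fingers": -1,"travel": [0.95,-0.65,-0.4],"twist": [0,0,-0.2138]},
    {"fingers": -1,"travel": [0.95,-0.65,-0.4],"twist": [0,0,-0.2138]},
    {"fingers": -1,"travel": [0.95,-0.65,-0.4],"twist": [0,0,-0.2138]},
    {"fingers": -1,"travel": [0.95,-0.65,-0.4],"twist": [0,0,-0.2138]},
    {"fingers": -1,"travel": [0.95,-0.65,-0.4],"twist": [0,0,-0.2138]},
    {"fingers": -1,"travel": [0.95,-0.65,-0.4],"twist": [0,0,-0.2138]},
    {"fingers": -1,"travel": [0.95,-0.65,-0.4],"twist": [0,0,-0.2138]},
  ],
)

```text
t: 1.1
ee_pos: [0.3458, -0.3702, 0.3243]
tool_rot: [-0.0, 0.655, 0.756, 0.0]
wrist_force: [0.7, 0.8, -0.2]
width: 0.0878
```

Run:
```python
from h import *
st();plan([.46,-.2,.30],8)
```

```text
t1.10 p [ 0.3458 -0.3702  0.3243] yawY 8.18 toolz [-5.e-04  8.e-04 -1.e+00] F [ 0.68  0.81 -0.25] M [-0.05 -0.09 -0.05] w 0.0878 q [-0.96  0.16  1.59  0.    1.4  -1.1 ]
travel [0.761, 0.6866, 0.1218] twist [-0.0001, -0.0001, 0.0005]
```

apply_moves(
  motion=[
    {"fingers": -1,"travel": [0.76,0.69,0.12],"twist": [0,0,0]},
    {"fingers": -1,"travel": [0.76,0.69,0.12],"twist": [0,0,0]},
    {"fingers": -1,"travel": [0.76,0.69,0.12],"twist": [0,0,0]},
    {"fingers": -1,"travel": [0.76,0.69,0.12],"twist": [0,0,0]},
    {"fingers": -1,"travel": [0.76,0.69,0.12],"twist": [0,0,0]},
    {"fingers": -1,"travel": [0.76,0.69,0.12],"twist": [0,0,0]},
    {"fingers": -1,"travel": [0.76,0.69,0.12],"twist": [0,0,0]},
    {"fingers": -1,"travel": [0.76,0.69,0.12],"twist": [0,0,0]},
  ],
)

```text
t: 1.77
ee_pos: [0.4612, -0.201, 0.3005]
tool_rot: [-0.0, 0.656, 0.754, -0.0]
wrist_force: [-0.1, -1.0, -0.0]
width: 0.0879
```

Run:
```python
from h import *
st();i=cams.camera_info('wrist');np.save('w1.npy',i,allow_pickle=True)
im=cams.read_camera('wrist');cv2.imwrite('pics/w1.png',im[:,:,::-1])
print(proj(i,[[.529,-.183,.06]]));plan([.60,-.2,.30],8)
```

```text
t1.77 p [ 0.4612 -0.201   0.3005] yawY 7.94 toolz [-8.e-04 -2.e-04 -1.e+00] F [-0.08 -0.98 -0.01] M [-0.01 -0.03  0.04] w 0.0879 q [-0.55  0.17  1.63 -0.    1.34 -0.69]
[[317.41111184 159.84530905]]
travel [-0.0871, 0.6893, 0.0029] twist [-0.0001, 0.0, -0.0003]
```

apply_moves(
  motion=[
    {"fingers": -1,"travel": [0,0.7,0],"twist": [0,0,0]},
    {"fingers": -1,"travel": [0,0.7,0],"twist": [0,0,0]},
    {"fingers": -1,"travel": [0,0.7,0],"twist": [0,0,0]},
    {"fingers": -1,"travel": [0,0.7,0],"twist": [0,0,0]},
    {"fingers": -1,"travel": [0,0.7,0],"twist": [0,0,0]},
    {"fingers": -1,"travel": [0,0.7,0],"twist": [0,0,0]},
  ],
)

```text
t: 2.32
ee_pos: [0.5996, -0.183, 0.3001]
tool_rot: [-0.001, 0.657, 0.754, -0.0]
wrist_force: [-0.4, -0.2, 0.4]
width: 0.0875
```

Run:
```python
from h import *
st();i=cams.camera_info('wrist');np.save('w2.npy',i,allow_pickle=True)
im=cams.read_camera('wrist');cv2.imwrite('pics/w2.png',im[:,:,::-1])
a=cv2.imread('pics/w1.png');b=cv2.imread('pics/w2.png')
u=[]
for n,m in(('w1',a),('w2',b)):
    ii=np.load(n+'.npy',allow_pickle=True).item();x,y=proj(ii,[[.529,-.183,.06]])[0].astype(int);print(x,y)
    x0,y0=max(0,min(512-160,x-80)),max(0,min(384-160,y-80));print(x0,y0)
    u.append(cv2.resize(m[y0:y0+160,x0:x0+160],(400,400),interpolation=cv2.INTER_CUBIC))
cv2.imwrite('pics/c2.png',np.hstack(u))
```

```text
t2.32 p [ 0.5996 -0.183   0.3001] yawY 7.87 toolz [-0.0014  0.     -1.    ] F [-0.44 -0.19  0.4 ] M [-0.04 -0.08 -0.03] w 0.0875 q [-0.41  0.36  1.37 -0.    1.41 -0.54]
317 159
237 79
195 158
115 78
```

View pics/c2.png

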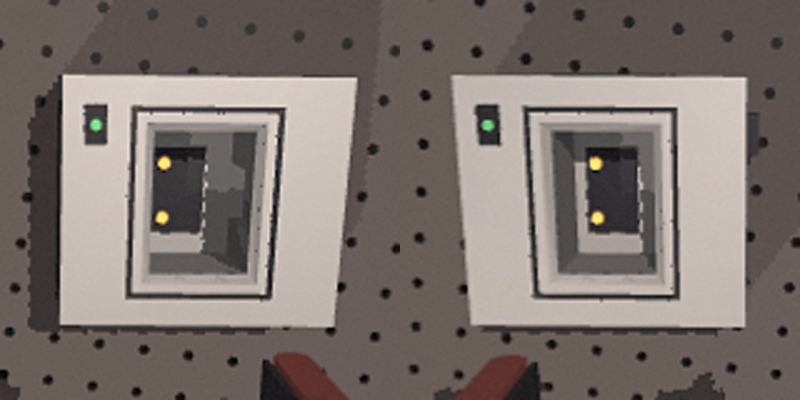

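The LED side is at -x/+y. The bay walls are too small to read here, so I'll zoom with the contrast raised.

Run:
```python
from h import *
u=[]
for n,x0,y0 in(('w1',287,119),('w2',165,118)):
    m=cv2.imread(f'pics/{n}.png')[y0:y0+82,x0:x0+70].astype(float)
    m=np.clip(255*(m/200)**.6,0,255).astype(np.uint8);u.append(cv2.resize(m,None,fx=5.6,fy=5.6,interpolation=cv2.INTER_CUBIC))
cv2.imwrite('pics/c3.png',np.hstack(u))
# outer top rectangle and bay from w1,w2
for n in('w1','w2'):
    ii=np.load(n+'.npy',allow_pickle=True).item();g=cv2.imread(f'pics/{n}.png',0)
    m=(g>140).astype(np.uint8)*255
    cs,h=cv2.findContours(m,cv2.RETR_EXTERNAL,cv2.CHAIN_APPROX_NONE);cc=max(cs,key=cv2.contourArea)
    P=onz(ii,cc.reshape(-1,2),.06)[:,:2].astype(np.float32);print(n,cv2.minAreaRect(P))
    x,y=proj(ii,[[.529,-.183,.06]])[0].astype(int)
    sub=np.zeros_like(m);sub[y-45:y+45,x-35:x+35]=255
    d=cv2.bitwise_and((g<95).astype(np.uint8)*255,sub)
    cs,_=cv2.findContours(d,cv2.RETR_EXTERNAL,cv2.CHAIN_APPROX_NONE)
    for c in sorted(cs,key=lambda c:-cv2.boundingRect(c)[2]*cv2.boundingRect(c)[3])[:2]:
        P=onz(ii,c.reshape(-1,2),.06)[:,:2].astype(np.float32);print('  ring',cv2.minAreaRect(P),cv2.boundingRect(c))
```

```text
w1 ((0.5297437906265259, -0.18382325768470764), (0.12991932034492493, 0.11485270410776138), 7.386455059051514)
  ring ((0.5298341512680054, -0.18425080180168152), (0.06854236871004105, 0.08759097009897232), 7.9131269454956055) (288, 122, 63, 77)
w2 ((0.5295819640159607, -0.18405456840991974), (0.1298617720603943, 0.11467385292053223), 7.078872203826904)
  ring ((0.5296562910079956, -0.18414610624313354), (0.06828898936510086, 0.08769605308771133), 7.456233501434326) (164, 121, 63, 77)
```

View pics/c3.png

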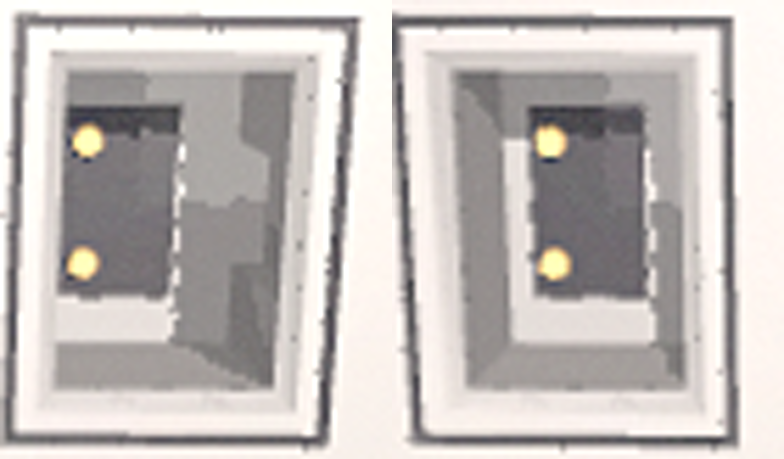

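In the left view (camera at -x) the +x wall has an undercut step about 24 mm wide (crop y 150 to 265). In the right view the -x wall is plain. So the catch is on the world +x side, and the bay is at (0.5297, -0.1842) with yaw about 7.4°. Next I go over the driver.

apply_moves(
  motion=[
    {"fingers": -1,"travel": [0.95,0.08,0],"twist": [0,0,0]},
    {"fingers": -1,"travel": [0.95,0.08,0],"twist": [0,0,0]},
    {"fingers": -1,"travel": [0.95,0.08,0],"twist": [0,0,0]},
    {"fingers": -1,"travel": [0.95,0.08,0],"twist": [0,0,0]},
    {"fingers": -1,"travel": [0.95,0.08,0],"twist": [0,0,0]},
    {"fingers": -1,"travel": [0.95,0.08,0],"twist": [0,0,0]},
  ],
)

```text
t: 2.87
ee_pos: [0.5871, 0.0122, 0.3013]
tool_rot: [-0.001, 0.655, 0.755, 0.001]
wrist_force: [0.3, -0.4, 0.4]
width: 0.0872
```

apply_moves(
  motion=[
    {"fingers": -1,"travel": [0.95,0.08,0],"twist": [0,0,-0.0186]},
    {"fingers": -1,"travel": [0.95,0.08,0],"twist": [0,0,-0.0186]},
    {"fingers": -1,"travel": [0.95,0.08,0],"twist": [0,0,-0.0186]},
    {"fingers": -1,"travel": [0.95,0.08,0],"twist": [0,0,-0.0186]},
    {"fingers": -1,"travel": [0.95,0.08,0],"twist": [0,0,-0.0186]},
    {"fingers": -1,"travel": [0.95,0.08,0],"twist": [0,0,-0.0186]},
    {"fingers": -1,"travel": [0.95,0.08,0],"twist": [0,0,-0.0186]},
  ],
)

```text
t: 3.45
ee_pos: [0.5784, 0.1984, 0.3009]
tool_rot: [0.0, 0.611, 0.792, -0.0]
wrist_force: [-1.1, -0.5, 0.0]
width: 0.0879
```

Run:
```python
from h import *
st();i=cams.camera_info('wrist');np.save('w3.npy',i,allow_pickle=True)
im=cams.read_camera('wrist');b=np.ascontiguousarray(im[:,:,::-1]);cv2.imwrite('pics/w3.png',b)
x,y=proj(i,[[.582,.2368,.09]])[0].astype(int);print(x,y)
x0,y0=max(0,x-75),max(0,y-60);print(x0,y0)
cv2.imwrite('pics/c4.png',cv2.resize(b[y0:y0+120,x0:x0+150],(750,600),interpolation=cv2.INTER_CUBIC))
```

```text
t3.45 p [0.5784 0.1984 0.3009] yawY 14.71 toolz [-1.e-04 -9.e-04 -1.e+00] F [-1.07 -0.48  0.02] M [-0.05 -0.04  0.06] w 0.0879 q [ 0.22  0.33  1.41 -0.    1.4  -0.04]
269 137
194 77
```

View pics/c4.png

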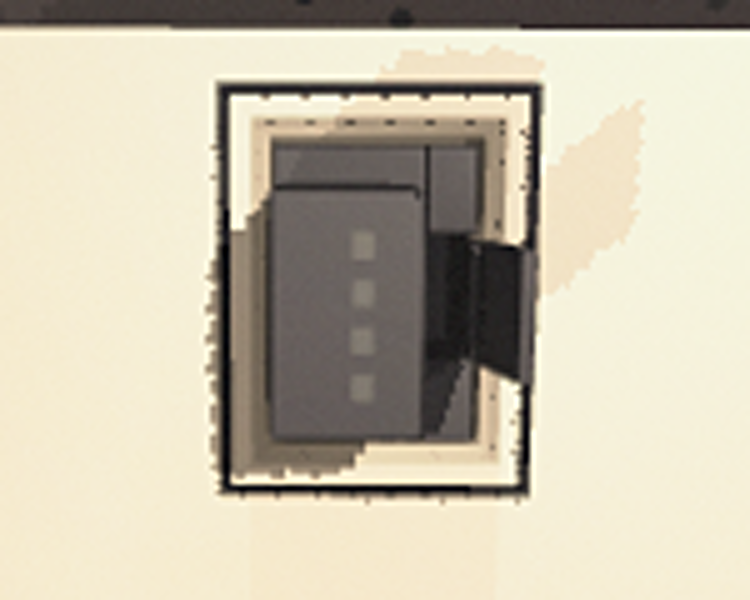

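The dark pack's head (crop corners (273,187), (420,187), (423,438), (272,440)) stands in the outlined bay, with the black tab on the right (tool +y, world +x). Next I compute positions from these corners.

Run:
```python
from h import *
i=np.load('w3.npy',allow_pickle=True).item()
f=lambda a,z:onz(i,(np.array(a)+.5)/5-.5+[194,77],z)
def rep(n,P):
    print(n,P.mean(0).round(4),'edges',[round(float(np.linalg.norm(P[k]-P[k-1])),4) for k in range(4)],'yaw top/bot',[round(float(np.degrees(np.arctan2(*(v[1::-1])))),1) for v in(P[1]-P[0],P[2]-P[3],P[0]-P[3],P[1]-P[2])])
B=f([[217,82],[543,82],[528,496],[220,495]],.074);rep('bay',B)
H=f([[273,187],[420,187],[423,438],[272,440]],.119);rep('head',H)
y=np.radians(14.6);X=np.array([np.cos(y),np.sin(y),0])
print('head centre in bay x,y',(H.mean(0)-B.mean(0))@X,(H.mean(0)-B.mean(0))@[-X[1],X[0],0])
print('tab',f([[525,315]],.119))
g=cv2.imread('pics/w3.png',0)
# fit driver edge line (top edge of body in the picture)
pts=[(x,np.argmax(np.diff(g[70:95,x].astype(int)))+70.5) for x in range(120,400,4)]
P=onz(i,pts,.074);v=np.polyfit(P[:,0],P[:,1],1);r=np.abs(P[:,1]-np.polyval(v,P[:,0]));ok=r<.002
v=np.polyfit(P[ok,0],P[ok,1],1);print('edge yaw',np.degrees(np.arctan(v[0])),ok.sum(),len(pts))
```

```text
bay [0.5821 0.2376 0.074 ] edges [0.0884, 0.0684, 0.0886, 0.0686] yaw top/bot [14.7, 14.5, 104.4, 104.4]
head [0.575  0.2356 0.119 ] edges [0.0478, 0.0275, 0.0474, 0.0292] yaw top/bot [14.7, 15.5, 104.1, 106.3]
head centre in bay x,y -0.007436966179884071 -0.00015380368553834407
tab [[0.60772644 0.24424877 0.119     ]]
edge yaw 14.43195806759422 48 70
```

Run:
```python
from h import *
plan([.5852,.2384,.16],14.5)
```

```text
travel [0.1902, 0.084, 0.7042] twist [-0.0001, 0.0002, 0.0004]
```

apply_moves(
  motion=[
    {"fingers": -1,"travel": [0.19,0.084,0.3],"twist": [0,0,0]},
    {"fingers": -1,"travel": [0.19,0.084,0.3],"twist": [0,0,0]},
    {"fingers": -1,"travel": [0.19,0.084,0.5],"twist": [0,0,0]},
    {"fingers": -1,"travel": [0.19,0.084,0.7],"twist": [0,0,0]},
    {"fingers": -1,"travel": [0.19,0.084,0.7],"twist": [0,0,0]},
    {"fingers": -1,"travel": [0.19,0.084,0.7],"twist": [0,0,0]},
    {"fingers": -1,"travel": [0.19,0.084,0.7],"twist": [0,0,0]},
  ],
)

```text
t: 4.08
ee_pos: [0.587, 0.239, 0.1627]
tool_rot: [0.001, 0.612, 0.791, 0.001]
wrist_force: [-0.8, 0.2, -0.5]
width: 0.0876
```

Run:
```python
from h import *
st();plan([.5852,.2384,.105],14.5)
i=cams.camera_info('wrist')
im=cams.read_camera('wrist');cv2.imwrite('pics/w4.png',im[:,:,::-1])
```

```text
t4.08 p [0.587  0.239  0.1627] yawY 14.57 toolz [ 2.e-03  4.e-04 -1.e+00] F [-0.81  0.22 -0.54] M [-0.03 -0.09  0.01] w 0.0876 q [ 0.28  0.48  1.52 -0.    1.13  0.02]
travel [-0.0007, -0.0102, 0.2884] twist [0.0003, 0.0, 0.0002]
```

View pics/w4.png

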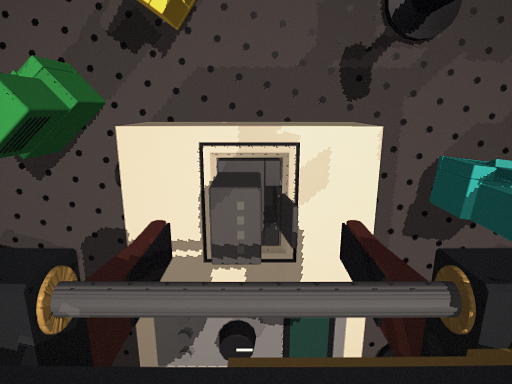

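The fingers straddle the pack's head and tab evenly: fingers at x≈171 and 341 (mid 256), pack and tab from 210 to 297 (mid 253). Descending.

apply_moves(
  motion=[
    {"fingers": -1,"travel": [0,-0.005,0.1],"twist": [0,0,0]},
    {"fingers": -1,"travel": [0,-0.005,0.2],"twist": [0,0,0]},
    {"fingers": -1,"travel": [0,-0.005,0.28],"twist": [0,0,0]},
    {"fingers": -1,"travel": [0,-0.005,0.28],"twist": [0,0,0]},
    {"fingers": -1,"travel": [0,-0.005,0.28],"twist": [0,0,0]},
    {"fingers": -1,"travel": [0,-0.005,0.28],"twist": [0,0,0]},
  ],
)

```text
t: 4.63
ee_pos: [0.5864, 0.2404, 0.1072]
tool_rot: [0.001, 0.611, 0.792, 0.002]
wrist_force: [-0.2, 0.6, 0.7]
width: 0.088
```

Run:
```python
from h import *
st();plan([.5852,.2384,.105],14.5)
```

```text
t4.63 p [0.5864 0.2404 0.1072] yawY 14.67 toolz [ 0.0037  0.0011 -1.    ] F [-0.2   0.56  0.65] M [-0.09 -0.11  0.01] w 0.0880 q [0.28 0.55 1.57 0.   1.02 0.02]
travel [-0.008, -0.0084, 0.011] twist [0.0006, -0.0, 0.0005]
```

apply_moves(
  motion=[
    {"fingers": -0.25,"travel": [-0.008,-0.006,0.011],"twist": [0.0006,0,0.0005]},
    {"fingers": -0.25,"travel": [-0.008,-0.006,0.011],"twist": [0.0006,0,0.0005]},
    {"fingers": -0.25,"travel": [-0.008,-0.006,0.011],"twist": [0.0006,0,0.0005]},
    {"fingers": -0.25,"travel": [-0.008,-0.006,0.011],"twist": [0.0006,0,0.0005]},
    {"fingers": -0.25,"travel": [-0.008,-0.006,0.011],"twist": [0.0006,0,0.0005]},
    {"fingers": -0.25,"travel": [-0.008,-0.006,0.011],"twist": [0.0006,0,0.0005]},
  ],
  newtons=3,
)

```text
t: 5.13
ee_pos: [0.5839, 0.2383, 0.1026]
tool_rot: [-0.001, 0.612, 0.791, -0.001]
wrist_force: [0.5, -0.1, 0.1]
width: 0.0554
```

```bash
cat >> h.py <<'E'
def lat(yaw):
    s=sensors.observe();y=np.radians(yaw);X=np.array([np.cos(y),np.sin(y),0]);Y=np.array([-X[1],X[0],0]);F=np.array(s['wrist_force'])
    print('Fx %.2f Fy %.2f Fz %.2f'%(F@X,F@Y,F[2]))
def inbay(b,yaw):
    s=sensors.observe();y=np.radians(yaw);X=np.array([np.cos(y),np.sin(y),0]);d=np.array(s['ee_pos'])-b
    print('TCP in bay frame mm',np.round([1e3*d@X,1e3*d@[-X[1],X[0],0],1e3*d[2]],2))
DB=np.array([.5821,.2376,.074]);CB=np.array([.5297,-.1842,.06])
E
python3 - <<'E'
from h import *
st();lat(14.5);inbay(DB,14.5)
im=cams.read_camera('wrist')
cv2.imwrite('pics/w5.png',cv2.resize(im[100:300,130:390,::-1],(780,600)))
E
```

```text
t5.13 p [0.5839 0.2383 0.1026] yawY 14.50 toolz [-3.5e-03 -8.0e-04 -1.0e+00] F [ 0.52 -0.12  0.07] M [ 0.03 -0.15 -0.01] w 0.0554 q [0.28 0.55 1.58 0.   1.02 0.02]
Fx 0.47 Fy -0.25 Fz 0.07
TCP in bay frame mm [ 1.97  0.25 28.6 ]
```

View pics/w5.png

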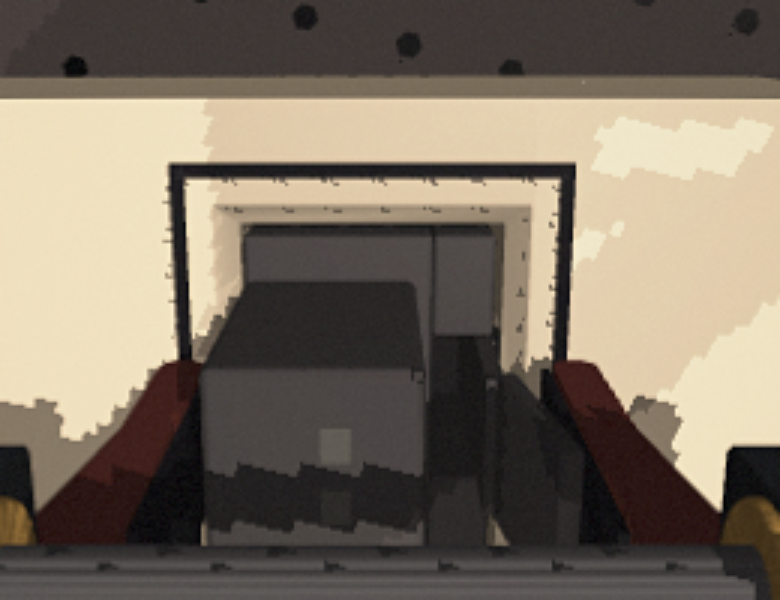

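Run:
```python
from h import *
for k in range(4):
    inbay(DB,14.5);s=sensors.observe();print(Rt(s).apply([0,0,1]).round(4),np.round(s['joint_vel'],3));cams.read_camera('wrist')
lat(14.5)
```

```text
TCP in bay frame mm [ 1.96  0.23 28.52]
[-3.6e-03 -8.0e-04 -1.0e+00] [ 0.001  0.001 -0.     0.    -0.004  0.   ]
TCP in bay frame mm [ 2.03  0.2  28.53]
[-3.4e-03 -8.0e-04 -1.0e+00] [ 0.001  0.003 -0.     0.    -0.001 -0.   ]
TCP in bay frame mm [ 2.06  0.23 28.53]
[-3.4e-03 -7.0e-04 -1.0e+00] [ 0.001 -0.    -0.001  0.002  0.001 -0.002]
TCP in bay frame mm [ 2.06  0.18 28.51]
[-3.5e-03 -8.0e-04 -1.0e+00] [-0.001 -0.001  0.001  0.002  0.002  0.001]
Fx -0.69 Fy -0.01 Fz -0.52
```

apply_moves(
  motion=[
    {"fingers": -0.25,"travel": [0,0.0065,-0.01],"twist": [-0.0005,0,0]},
    {"fingers": -0.25,"travel": [0,0.0065,-0.01],"twist": [-0.0005,0,0]},
    {"fingers": -0.25,"travel": [0,0.0065,-0.01],"twist": [-0.0005,0,0]},
    {"fingers": -0.25,"travel": [0,0.0065,-0.01],"twist": [-0.0005,0,0]},
    {"fingers": -0.25,"travel": [0,0.0065,-0.01],"twist": [-0.0005,0,0]},
  ],
  newtons=3,
)

```text
t: 5.8
ee_pos: [0.5851, 0.2385, 0.1044]
tool_rot: [-0.0, 0.612, 0.791, -0.0]
wrist_force: [-0.3, 0.5, 0.1]
width: 0.0548
```

Run:
```python
from h import *
st();lat(14.5);inbay(DB,14.5)
```

```text
t5.80 p [0.5851 0.2385 0.1044] yawY 14.50 toolz [-8.e-04 -1.e-04 -1.e+00] F [-0.3   0.49  0.09] M [ 0.   -0.08  0.01] w 0.0548 q [0.28 0.55 1.58 0.   1.02 0.02]
Fx -0.16 Fy 0.55 Fz 0.09
TCP in bay frame mm [ 3.11  0.15 30.43]
```

Now I close softly at 4 N, below the tab's starting force, to find contact.

apply_moves(
  motion=[
    {"fingers": -0.19,"travel": [0,0,0],"twist": [0,0,0]},
    {"fingers": -0.17,"travel": [0,0,0],"twist": [0,0,0]},
    {"fingers": -0.15,"travel": [0,0,0],"twist": [0,0,0]},
    {"fingers": -0.1,"travel": [0,0,0],"twist": [0,0,0]},
    {"fingers": 0,"travel": [0,0,0],"twist": [0,0,0]},
    {"fingers": 0,"travel": [0,0,0],"twist": [0,0,0]},
  ],
  newtons=4,
)

```text
t: 6.3
ee_pos: [0.5854, 0.2386, 0.1046]
tool_rot: [-0.0, 0.612, 0.791, -0.0]
wrist_force: [0.8, -0.2, 0.1]
width: 0.0508
```

Run:
```python
from h import *
st();lat(14.5);inbay(DB,14.5)
```

```text
t6.30 p [0.5854 0.2386 0.1046] yawY 14.50 toolz [-2.e-04  0.e+00 -1.e+00] F [ 0.8  -0.16  0.12] M [-0.02 -0.26  0.05] w 0.0508 q [0.28 0.55 1.58 0.   1.02 0.02]
Fx 0.73 Fy -0.35 Fz 0.12
TCP in bay frame mm [ 3.45  0.17 30.56]
```

Both pads are touching at 50.8 mm with almost no side force. Now I squeeze in steps, moving the hand half the closure toward the grip face each time.

apply_moves(
  motion=[
    {"fingers": -0.14,"travel": [0,-0.0005,0],"twist": [0,0,0]},
    {"fingers": -0.12,"travel": [0,-0.003,0],"twist": [0,0,0]},
    {"fingers": -0.1,"travel": [0,-0.005,0],"twist": [0,0,0]},
    {"fingers": -0.08,"travel": [0,-0.0075,0],"twist": [0,0,0]},
    {"fingers": -0.08,"travel": [0,-0.0075,0],"twist": [0,0,0]},
    {"fingers": -0.08,"travel": [0,-0.0075,0],"twist": [0,0,0]},
  ],
  newtons=18,
)

```text
t: 6.8
ee_pos: [0.5838, 0.2382, 0.1046]
tool_rot: [-0.0, 0.612, 0.791, -0.0]
wrist_force: [0.9, -1.0, 0.7]
width: 0.0477
```

Run:
```python
from h import *
st();lat(14.5);inbay(DB,14.5)
```

```text
t6.80 p [0.5838 0.2382 0.1046] yawY 14.50 toolz [-3.e-04  0.e+00 -1.e+00] F [ 0.86 -1.01  0.66] M [ 0.1  -0.36 -0.02] w 0.0477 q [0.28 0.55 1.58 0.   1.01 0.02]
Fx 0.58 Fy -1.20 Fz 0.66
TCP in bay frame mm [ 1.84  0.16 30.56]
```

apply_moves(
  motion=[
    {"fingers": -0.05,"travel": [0,-0.0035,0],"twist": [0,0,0]},
    {"fingers": -0.02,"travel": [0,-0.007,0],"twist": [0,0,0]},
    {"fingers": 0.01,"travel": [0,-0.01,0],"twist": [0,0,0]},
    {"fingers": 0.04,"travel": [0,-0.013,0],"twist": [0,0,0]},
    {"fingers": 0.07,"travel": [0,-0.0165,0],"twist": [0,0,0]},
    {"fingers": 0.1,"travel": [0,-0.0195,0],"twist": [0,0,0]},
    {"fingers": 0.1,"travel": [0,-0.0195,0],"twist": [0,0,0]},
    {"fingers": 0.1,"travel": [0,-0.0195,0],"twist": [0,0,0]},
  ],
  newtons=18,
)

```text
t: 7.47
ee_pos: [0.58, 0.2372, 0.1047]
tool_rot: [-0.0, 0.612, 0.791, -0.0]
wrist_force: [1.5, 0.7, 4.4]
width: 0.0401
```

Run:
```python
from h import *
st();lat(14.5);inbay(DB,14.5)
```

```text
t7.47 p [0.58   0.2372 0.1047] yawY 14.50 toolz [-4.e-04 -0.e+00 -1.e+00] F [1.55 0.7  4.4 ] M [ 0.03 -0.35 -0.01] w 0.0401 q [0.28 0.54 1.59 0.   1.01 0.02]
Fx 1.67 Fy 0.29 Fz 4.40
TCP in bay frame mm [-2.14  0.17 30.68]
```

apply_moves(
  motion=[
    {"fingers": 0.13,"travel": [0,-0.0035,-0.001],"twist": [0,0,0]},
    {"fingers": 0.16,"travel": [0,-0.0065,-0.002],"twist": [0,0,0]},
    {"fingers": 0.19,"travel": [0,-0.009,-0.003],"twist": [0,0,0]},
    {"fingers": 0.22,"travel": [0,-0.0095,-0.003],"twist": [0,0,0]},
    {"fingers": 0.3,"travel": [0,-0.0095,-0.003],"twist": [0,0,0]},
    {"fingers": 0.3,"travel": [0,-0.0095,-0.003],"twist": [0,0,0]},
  ],
  newtons=22,
)

```text
t: 7.97
ee_pos: [0.5777, 0.2367, 0.1046]
tool_rot: [-0.001, 0.612, 0.791, -0.001]
wrist_force: [0.8, -0.0, -3.5]
width: 0.0358
```

Run:
```python
from h import *
st();lat(14.5);inbay(DB,14.5)
```

```text
t7.97 p [0.5777 0.2367 0.1046] yawY 14.50 toolz [-1.5e-03 -3.0e-04 -1.0e+00] F [ 0.8  -0.01 -3.5 ] M [ 0.1  -0.46  0.01] w 0.0358 q [0.28 0.54 1.59 0.   1.01 0.02]
Fx 0.77 Fy -0.21 Fz -3.50
TCP in bay frame mm [-4.5   0.19 30.65]
```

The tab is at its stop (35.8 mm) with about 1 N of side load. Lifting slowly.

apply_moves(
  motion=[
    {"fingers": 0.3,"travel": [0,0,-0.01],"twist": [0,0,0]},
    {"fingers": 0.3,"travel": [0,0,-0.02],"twist": [0,0,0]},
    {"fingers": 0.3,"travel": [0,0,-0.03],"twist": [0,0,0]},
    {"fingers": 0.3,"travel": [0,0,-0.04],"twist": [0,0,0]},
    {"fingers": 0.3,"travel": [0,0,-0.04],"twist": [0,0,0]},
  ],
)

```text
t: 8.38
ee_pos: [0.5778, 0.2367, 0.1135]
tool_rot: [-0.0, 0.612, 0.791, -0.0]
wrist_force: [-0.3, -0.8, -3.6]
width: 0.0358
```

Run:
```python
from h import *
st();lat(14.5);inbay(DB,14.5)
```

```text
t8.38 p [0.5778 0.2367 0.1135] yawY 14.50 toolz [-1.2e-03 -2.0e-04 -1.0e+00] F [-0.29 -0.79 -3.63] M [-0.02 -0.1   0.01] w 0.0358 q [0.28 0.53 1.59 0.   1.03 0.02]
Fx -0.48 Fy -0.69 Fz -3.63
TCP in bay frame mm [-4.42  0.2  39.46]
```

It's free: 9 mm up with a load equal to the pack's weight (3.6 N). Continuing straight up.

apply_moves(
  motion=[
    {"fingers": 0.3,"travel": [0,0,-0.025],"twist": [0,0,0]},
    {"fingers": 0.3,"travel": [0,0,-0.05],"twist": [0,0,0]},
    {"fingers": 0.3,"travel": [0,0,-0.075],"twist": [0,0,0]},
    {"fingers": 0.3,"travel": [0,0,-0.1],"twist": [0,0,0]},
    {"fingers": 0.3,"travel": [0,0,-0.125],"twist": [0,0,0]},
    {"fingers": 0.3,"travel": [0,0,-0.15],"twist": [0,0,0]},
    {"fingers": 0.3,"travel": [0,0,-0.175],"twist": [0,0,0]},
    {"fingers": 0.3,"travel": [0,0,-0.2],"twist": [0,0,0]},
    {"fingers": 0.3,"travel": [0,0,-0.225],"twist": [0,0,0]},
    {"fingers": 0.3,"travel": [0,0,-0.26],"twist": [0,0,0]},
    {"fingers": 0.3,"travel": [0,0,-0.3],"twist": [0,0,0]},
    {"fingers": 0.3,"travel": [0,0,-0.38],"twist": [0,0,0]},
  ],
)

```text
t: 9.38
ee_pos: [0.577, 0.2364, 0.1884]
tool_rot: [-0.001, 0.612, 0.791, -0.001]
wrist_force: [0.7, 0.4, -3.5]
width: 0.0358
```

Run:
```python
from h import *
st();lat(14.5);inbay(DB,14.5);plan([.54,.02,.21],11)
```

```text
t9.38 p [0.577  0.2364 0.1884] yawY 14.50 toolz [-3.6e-03 -9.0e-04 -1.0e+00] F [ 0.68  0.41 -3.48] M [-0.02 -0.07  0.05] w 0.0358 q [0.28 0.45 1.52 0.   1.18 0.02]
Fx 0.76 Fy 0.23 Fz -3.48
TCP in bay frame mm [ -5.2    0.12 114.42]
travel [-1.0013, -0.4506, -0.1063] twist [-0.0006, 0.0, 0.0097]
```

apply_moves(
  motion=[
    {"fingers": 0.3,"travel": [-0.05,-0.02,-0.1],"twist": [0,0,0]},
    {"fingers": 0.3,"travel": [-0.15,-0.06,-0.1],"twist": [0,0,0]},
    {"fingers": 0.3,"travel": [-0.25,-0.11,-0.1],"twist": [0,0,0.002]},
    {"fingers": 0.3,"travel": [-0.35,-0.16,-0.1],"twist": [0,0,0.004]},
    {"fingers": 0.3,"travel": [-0.45,-0.2,-0.1],"twist": [0,0,0.006]},
    {"fingers": 0.3,"travel": [-0.55,-0.25,-0.1],"twist": [0,0,0.008]},
    {"fingers": 0.3,"travel": [-0.65,-0.3,-0.1],"twist": [0,0,0.01]},
    {"fingers": 0.3,"travel": [-0.75,-0.34,-0.1],"twist": [0,0,0.01]},
    {"fingers": 0.3,"travel": [-0.85,-0.39,-0.1],"twist": [0,0,0.01]},
    {"fingers": 0.3,"travel": [-0.95,-0.43,-0.1],"twist": [0,0,0.01]},
    {"fingers": 0.3,"travel": [-1,-0.45,-0.1],"twist": [0,0,0.01]},
    {"fingers": 0.3,"travel": [-1,-0.45,-0.1],"twist": [-0.0003,0,0.01]},
  ],
)

```text
t: 10.38
ee_pos: [0.5411, 0.0188, 0.2096]
tool_rot: [0.001, 0.638, 0.77, 0.0]
wrist_force: [-0.0, -0.6, -2.9]
width: 0.0358
```

```bash
cat >> h.py <<'E'
def tgt(px,py,z,yaw=7.45):  # TCP target from bay-frame offsets
    y=np.radians(yaw);X=np.array([np.cos(y),np.sin(y),0]);return np.r_[(CB+px*X+py*np.array([-X[1],X[0],0]))[:2],z]
E
python3 - <<'E'
from h import *
st();plan(tgt(-.0041,.0002,.20),7.45)
E
```

```text
t10.38 p [0.5411 0.0188 0.2096] yawY 10.77 toolz [ 1.7e-03 -3.0e-04 -1.0e+00] F [-0.02 -0.57 -2.93] M [-0.01 -0.13 -0.05] w 0.0358 q [-0.09  0.31  1.68 -0.    1.15 -0.28]
travel [-0.9841, -0.2663, 0.0483] twist [0.0003, 0.0001, 0.0092]
```

apply_moves(
  motion=[
    {"fingers": 0.3,"travel": [-0.05,-0.02,0],"twist": [0,0,0]},
    {"fingers": 0.3,"travel": [-0.15,-0.06,0],"twist": [0,0,0]},
    {"fingers": 0.3,"travel": [-0.25,-0.09,0],"twist": [0,0,0.002]},
    {"fingers": 0.3,"travel": [-0.36,-0.12,0],"twist": [0,0,0.004]},
    {"fingers": 0.3,"travel": [-0.47,-0.15,0],"twist": [0,0,0.006]},
    {"fingers": 0.3,"travel": [-0.58,-0.18,0.02],"twist": [0,0,0.009]},
    {"fingers": 0.3,"travel": [-0.69,-0.2,0.04],"twist": [0,0,0.009]},
    {"fingers": 0.3,"travel": [-0.8,-0.23,0.048],"twist": [0,0,0.009]},
    {"fingers": 0.3,"travel": [-0.9,-0.25,0.048],"twist": [0,0,0.009]},
    {"fingers": 0.3,"travel": [-0.984,-0.266,0.048],"twist": [0.0003,0,0.009]},
    {"fingers": 0.3,"travel": [-0.984,-0.266,0.048],"twist": [0.0003,0,0.009]},
    {"fingers": 0.3,"travel": [-0.984,-0.266,0.048],"twist": [0.0003,0,0.009]},
  ],
)

```text
t: 11.38
ee_pos: [0.5264, -0.1827, 0.1994]
tool_rot: [-0.0, 0.659, 0.752, 0.0]
wrist_force: [-0.3, 1.5, -3.1]
width: 0.0356
```

Run:
```python
from h import *
im=cams.read_camera('wrist');im=cams.read_camera('wrist');im=cams.read_camera('wrist')
cv2.imwrite('pics/w6.png',im[:,:,::-1])
st();inbay(CB,7.45);plan(tgt(-.0041,.0002,.165),7.45)
```

```text
t11.53 p [ 0.526  -0.1814  0.1994] yawY 7.72 toolz [-1.e-03  8.e-04 -1.e+00] F [-0.35 -0.23 -2.97] M [ 0.04 -0.02 -0.  ] w 0.0360 q [-0.46  0.34  1.66  0.    1.14 -0.59]
TCP in bay frame mm [ -3.28   3.23 139.36]
travel [-0.0153, -0.004, 0.1718] twist [-0.0001, -0.0002, 0.0007]
```

View pics/w6.png

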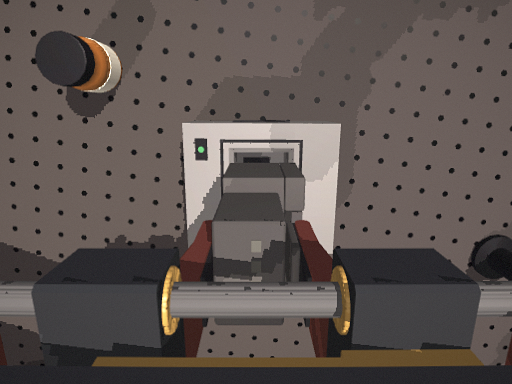

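The pack hangs square over the charger, tab on the right (catch side), with the bay mouth just ahead of it at (262,145). I'll correct the position and come down close to the mouth.

apply_moves(
  motion=[
    {"fingers": 0.3,"travel": [-0.015,-0.004,0.05],"twist": [0,0,0.0007]},
    {"fingers": 0.3,"travel": [-0.015,-0.004,0.1],"twist": [0,0,0.0007]},
    {"fingers": 0.3,"travel": [-0.015,-0.004,0.15],"twist": [0,0,0.0007]},
    {"fingers": 0.3,"travel": [-0.015,-0.004,0.2],"twist": [0,0,0.0007]},
    {"fingers": 0.3,"travel": [-0.015,-0.004,0.23],"twist": [0,0,0.0007]},
    {"fingers": 0.3,"travel": [-0.015,-0.004,0.23],"twist": [0,0,0.0007]},
    {"fingers": 0.3,"travel": [-0.015,-0.004,0.23],"twist": [0,0,0.0007]},
    {"fingers": 0.3,"travel": [-0.015,-0.004,0.23],"twist": [0,0,0.0007]},
  ],
)

```text
t: 12.2
ee_pos: [0.5259, -0.1859, 0.1536]
tool_rot: [-0.0, 0.66, 0.751, -0.0]
wrist_force: [0.3, -0.7, -2.3]
width: 0.0358
```

Run:
```python
from h import *
st();inbay(CB,7.45);plan(tgt(-.0041,.0002,.147),7.45)
for n in('top','scene'):
    im=cams.read_camera(n);cv2.imwrite(f'pics/{n}1.png',im[:,:,::-1])
im=cams.read_camera('wrist')
cv2.imwrite('pics/w7.png',cv2.resize(im[100:300,130:390,::-1],(780,600)))
```

```text
t12.20 p [ 0.5259 -0.1859  0.1536] yawY 7.41 toolz [-4.e-04 -1.e-04 -1.e+00] F [ 0.32 -0.74 -2.31] M [-0.05 -0.09  0.04] w 0.0358 q [-0.46  0.4   1.7  -0.    1.04 -0.59]
TCP in bay frame mm [-3.96 -1.21 93.56]
travel [0.007, -0.0007, 0.0328] twist [-0.0001, 0.0, -0.0001]
```

View pics/w7.png

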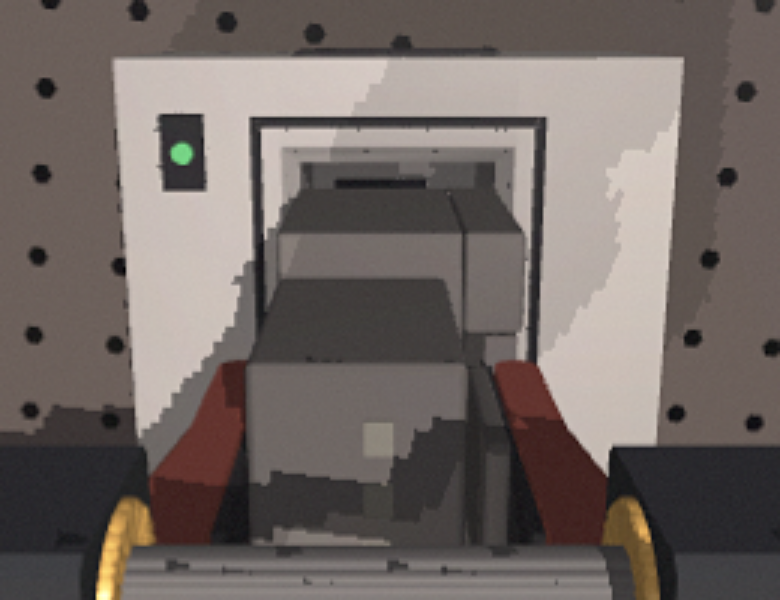

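Run:
```python
from h import *
i=cams.camera_info('wrist');st();inbay(CB,7.45)
c=lambda a:(np.array(a,float)+.5)/3-.5+[130,100]
y=np.radians(7.45);Rb=np.array([[np.cos(y),np.sin(y)],[-np.sin(y),np.cos(y)]])
zs=sensors.observe()['ee_pos'][2]-.0827+.05
P=onz(i,c([[278,233],[525,233]]),zs);print('shoulder +y edge in bay',((P[:,:2]-CB[:2])@Rb.T*1e3).round(2),'expect x -22,22 y 32')
P=onz(i,c([[250,117],[546,117]]),.06);print('ring +y edge',((P[:,:2]-CB[:2])@Rb.T*1e3).round(2),'expect +-34.2, 43.9')
plan(tgt(-.0041,.0002,.135),7.45)
```

```text
t12.35 p [ 0.5261 -0.186   0.154 ] yawY 7.41 toolz [ 4.e-04 -5.e-04 -1.e+00] F [ 0.22 -0.12 -3.03] M [-0.07 -0.06 -0.04] w 0.0356 q [-0.46  0.4   1.7  -0.    1.04 -0.59]
TCP in bay frame mm [-3.81 -1.34 93.98]
shoulder +y edge in bay [[-22.02  29.98]
 [ 21.11  29.92]] expect x -22,22 y 32
ring +y edge [[-33.95  44.48]
 [ 34.19  44.4 ]] expect +-34.2, 43.9
travel [0.0077, -0.0015, 0.0949] twist [0.0, 0.0001, -0.0001]
```

Pack is at about (-0.4, -2) mm in the bay frame, so I shift +2 mm in y and enter the mouth.

apply_moves(
  motion=[
    {"fingers": 0.3,"travel": [0.0095,0.0015,0],"twist": [0,0,0]},
    {"fingers": 0.3,"travel": [0.0095,0.0015,0],"twist": [0,0,0]},
    {"fingers": 0.3,"travel": [0.0095,0.0015,0.015],"twist": [0,0,0]},
    {"fingers": 0.3,"travel": [0.0095,0.0015,0.03],"twist": [0,0,0]},
    {"fingers": 0.3,"travel": [0.0095,0.0015,0.045],"twist": [0,0,0]},
    {"fingers": 0.3,"travel": [0.0095,0.0015,0.06],"twist": [0,0,0]},
    {"fingers": 0.3,"travel": [0.0095,0.0015,0.07],"twist": [0,0,0]},
    {"fingers": 0.3,"travel": [0.0095,0.0015,0.07],"twist": [0,0,0]},
  ],
)

```text
t: 13.02
ee_pos: [0.5253, -0.1837, 0.1387]
tool_rot: [-0.001, 0.66, 0.751, -0.0]
wrist_force: [-0.3, -0.3, -2.2]
width: 0.0358
```

Run:
```python
from h import *
st();lat(7.45);inbay(CB,7.45)
```

```text
t13.02 p [ 0.5253 -0.1837  0.1387] yawY 7.41 toolz [-1.7e-03  6.0e-04 -1.0e+00] F [-0.32 -0.32 -2.25] M [-0.08 -0.1  -0.  ] w 0.0358 q [-0.46  0.42  1.72 -0.    1.01 -0.59]
Fx -0.36 Fy -0.27 Fz -2.25
TCP in bay frame mm [-4.3   1.08 78.75]
```

apply_moves(
  motion=[
    {"fingers": 0.3,"travel": [-0.001,0.001,0.01],"twist": [0,0,0]},
    {"fingers": 0.3,"travel": [-0.001,0.001,0.02],"twist": [0,0,0]},
    {"fingers": 0.3,"travel": [-0.001,0.001,0.03],"twist": [-0.0002,0,0]},
    {"fingers": 0.3,"travel": [-0.001,0.001,0.04],"twist": [-0.0002,0,0]},
    {"fingers": 0.3,"travel": [-0.001,0.001,0.04],"twist": [-0.0002,0,0]},
  ],
)

```text
t: 13.43
ee_pos: [0.5257, -0.1839, 0.131]
tool_rot: [-0.0, 0.66, 0.751, 0.0]
wrist_force: [0.6, 0.2, -2.5]
width: 0.0361
```

Run:
```python
from h import *
st();lat(7.45);inbay(CB,7.45)
```

```text
t13.43 p [ 0.5257 -0.1839  0.131 ] yawY 7.41 toolz [ 0.e+00  5.e-04 -1.e+00] F [ 0.63  0.22 -2.55] M [-0.   -0.08 -0.02] w 0.0361 q [-0.46  0.43  1.73  0.    0.99 -0.59]
Fx 0.65 Fy 0.14 Fz -2.55
TCP in bay frame mm [-3.96  0.8  71.01]
```

No side load in the bay. Continuing down to just above the contacts.

apply_moves(
  motion=[
    {"fingers": 0.3,"travel": [0,0,0.015],"twist": [0,0,0]},
    {"fingers": 0.3,"travel": [0,0,0.03],"twist": [0,0,0]},
    {"fingers": 0.3,"travel": [0,0,0.045],"twist": [0,0,0]},
    {"fingers": 0.3,"travel": [0,0,0.06],"twist": [0,0,0]},
    {"fingers": 0.3,"travel": [0,0,0.075],"twist": [0,0,0]},
    {"fingers": 0.3,"travel": [0,0,0.075],"twist": [0,0,0]},
  ],
)

```text
t: 13.93
ee_pos: [0.5255, -0.1838, 0.1157]
tool_rot: [-0.0, 0.66, 0.751, 0.0]
wrist_force: [-1.0, -0.4, -2.5]
width: 0.0358
```

Run:
```python
from h import *
st();lat(7.45);inbay(CB,7.45)
```

```text
t13.93 p [ 0.5255 -0.1838  0.1157] yawY 7.41 toolz [-5.e-04  7.e-04 -1.e+00] F [-0.98 -0.4  -2.52] M [-0.08 -0.03  0.01] w 0.0358 q [-0.46  0.45  1.74  0.    0.95 -0.59]
Fx -1.03 Fy -0.27 Fz -2.52
TCP in bay frame mm [-4.1   0.93 55.7 ]
```

apply_moves(
  motion=[
    {"fingers": 0.3,"travel": [0,0,0.015],"twist": [0,0,0]},
    {"fingers": 0.3,"travel": [0,0,0.03],"twist": [0,0,0]},
    {"fingers": 0.3,"travel": [0,0,0.045],"twist": [0,0,0]},
    {"fingers": 0.3,"travel": [0,0,0.06],"twist": [0,0,0]},
    {"fingers": 0.3,"travel": [0,0,0.075],"twist": [0,0,0]},
    {"fingers": 0.3,"travel": [0,0,0.085],"twist": [0,0,0]},
    {"fingers": 0.3,"travel": [0,0,0.085],"twist": [0,0,0]},
  ],
)

```text
t: 14.52
ee_pos: [0.5256, -0.1839, 0.0989]
tool_rot: [-0.0, 0.66, 0.751, 0.0]
wrist_force: [-0.2, -0.3, -3.3]
width: 0.0359
```

Run:
```python
from h import *
st();lat(7.45);inbay(CB,7.45)
```

```text
t14.52 p [ 0.5256 -0.1839  0.0989] yawY 7.41 toolz [-3.e-04  6.e-04 -1.e+00] F [-0.23 -0.26 -3.29] M [-0.04 -0.07 -0.04] w 0.0359 q [-0.46  0.47  1.75  0.    0.92 -0.59]
Fx -0.26 Fy -0.22 Fz -3.29
TCP in bay frame mm [-4.02  0.86 38.88]
```

apply_moves(
  motion=[
    {"fingers": 0.3,"travel": [0,0,0.01],"twist": [0,0,0]},
    {"fingers": 0.3,"travel": [0,0,0.02],"twist": [0,0,0]},
    {"fingers": 0.3,"travel": [0,0,0.028],"twist": [0,0,0]},
    {"fingers": 0.3,"travel": [0,0,0.033],"twist": [0,0,0]},
    {"fingers": 0.3,"travel": [0,0,0.033],"twist": [0,0,0]},
  ],
)

```text
t: 14.93
ee_pos: [0.5261, -0.1841, 0.0932]
tool_rot: [0.0, 0.66, 0.751, 0.0]
wrist_force: [-0.7, -0.3, 4.0]
width: 0.0355
```

Run:
```python
from h import *
st();lat(7.45);inbay(CB,7.45)
```

```text
t14.93 p [ 0.5261 -0.1841  0.0932] yawY 7.41 toolz [ 0.001  0.    -1.   ] F [-0.68 -0.25  3.96] M [0.1  0.21 0.01] w 0.0355 q [-0.46  0.48  1.76  0.    0.9  -0.59]
Fx -0.71 Fy -0.16 Fz 3.96
TCP in bay frame mm [-3.55  0.55 33.19]
```

On the springs (Fz +4). Two more small steps down.

apply_moves(
  motion=[
    {"fingers": 0.3,"travel": [0,-0.001,0.004],"twist": [0,0,0]},
    {"fingers": 0.3,"travel": [0,-0.001,0.008],"twist": [0,0,0]},
    {"fingers": 0.3,"travel": [0,-0.001,0.008],"twist": [0,0,0]},
    {"fingers": 0.3,"travel": [0,-0.001,0.008],"twist": [0,0,0]},
  ],
)

```text
t: 15.27
ee_pos: [0.5261, -0.1841, 0.0916]
tool_rot: [0.0, 0.66, 0.751, 0.0]
wrist_force: [-1.0, 1.1, 5.9]
width: 0.0359
```

Run:
```python
from h import *
st();lat(7.45);inbay(CB,7.45)
```

```text
t15.27 p [ 0.5261 -0.1841  0.0916] yawY 7.41 toolz [ 0.0013 -0.     -1.    ] F [-1.01  1.09  5.89] M [0.16 0.2  0.01] w 0.0359 q [-0.46  0.48  1.76  0.    0.9  -0.59]
Fx -0.86 Fy 1.21 Fz 5.89
TCP in bay frame mm [-3.6   0.57 31.61]
```

apply_moves(
  motion=[
    {"fingers": 0.3,"travel": [0,-0.001,0.003],"twist": [0,0,0]},
    {"fingers": 0.3,"travel": [0,-0.001,0.006],"twist": [0,0,0]},
    {"fingers": 0.3,"travel": [0,-0.001,0.006],"twist": [0,0,0]},
    {"fingers": 0.3,"travel": [0,-0.001,0.006],"twist": [0,0,0]},
  ],
)

```text
t: 15.6
ee_pos: [0.5261, -0.1842, 0.0906]
tool_rot: [0.001, 0.66, 0.751, 0.001]
wrist_force: [0.6, 1.9, 6.7]
width: 0.0356
```

Run:
```python
from h import *
st();lat(7.45);inbay(CB,7.45)
```

```text
t15.60 p [ 0.5261 -0.1842  0.0906] yawY 7.40 toolz [ 1.8e-03 -2.0e-04 -1.0e+00] F [0.61 1.88 6.74] M [ 0.22  0.16 -0.02] w 0.0356 q [-0.46  0.48  1.76  0.    0.9  -0.59]
Fx 0.85 Fy 1.78 Fz 6.74
TCP in bay frame mm [-3.59  0.48 30.63]
```

apply_moves(
  motion=[
    {"fingers": 0.3,"travel": [0,-0.001,0.003],"twist": [0,0,0]},
    {"fingers": 0.3,"travel": [0,-0.001,0.006],"twist": [-0.0002,0,0]},
    {"fingers": 0.3,"travel": [0,-0.001,0.006],"twist": [-0.0002,0,0]},
    {"fingers": 0.3,"travel": [0,-0.001,0.006],"twist": [-0.0002,0,0]},
  ],
)

```text
t: 15.93
ee_pos: [0.5261, -0.1842, 0.0905]
tool_rot: [0.001, 0.66, 0.751, 0.001]
wrist_force: [-3.0, 3.0, 15.5]
width: 0.0359
```

Run:
```python
from h import *
st();lat(7.45);inbay(CB,7.45)
```

```text
t15.93 p [ 0.5261 -0.1842  0.0905] yawY 7.41 toolz [ 3.7e-03 -2.0e-04 -1.0e+00] F [-3.05  2.97 15.49] M [0.43 0.73 0.04] w 0.0359 q [-0.46  0.48  1.76  0.    0.89 -0.59]
Fx -2.64 Fy 3.34 Fz 15.49
TCP in bay frame mm [-3.55  0.42 30.51]
```

Floor reached: Fz rose to 15.5 N with no further travel, at the expected height. I ease off slightly, then let the tab out with the hand floating back.

apply_moves(
  motion=[
    {"fingers": 0.22,"travel": [0,0,-0.003],"twist": [0,0,0]},
    {"fingers": 0.18,"travel": [0,0,-0.003],"twist": [0,0,0]},
    {"fingers": 0.15,"travel": [0,0.003,-0.003],"twist": [0,0,0]},
    {"fingers": 0.12,"travel": [0,0.0065,-0.003],"twist": [0,0,0]},
    {"fingers": 0.09,"travel": [0,0.01,-0.003],"twist": [0,0,0]},
    {"fingers": 0.06,"travel": [0,0.013,-0.003],"twist": [0,0,0]},
    {"fingers": 0.03,"travel": [0,0.0165,-0.003],"twist": [0,0,0]},
    {"fingers": 0,"travel": [0,0.02,-0.003],"twist": [0,0,0]},
    {"fingers": 0,"travel": [0,0.02,-0.003],"twist": [0,0,0]},
  ],
)

```text
t: 16.68
ee_pos: [0.5301, -0.1838, 0.0905]
tool_rot: [0.001, 0.66, 0.751, 0.001]
wrist_force: [-1.4, 1.8, 10.3]
width: 0.0439
```

Run:
```python
from h import *
st();lat(7.45);inbay(CB,7.45)
```

```text
t16.68 p [ 0.5301 -0.1838  0.0905] yawY 7.41 toolz [ 3.5e-03 -3.0e-04 -1.0e+00] F [-1.41  1.77 10.27] M [ 0.23  0.37 -0.05] w 0.0439 q [-0.46  0.49  1.75  0.    0.9  -0.59]
Fx -1.17 Fy 1.94 Fz 10.27
TCP in bay frame mm [ 0.49  0.37 30.54]
```

apply_moves(
  motion=[
    {"fingers": -0.03,"travel": [0,0.0035,0],"twist": [0,0,0]},
    {"fingers": -0.06,"travel": [0,0.007,0],"twist": [0,0,0]},
    {"fingers": -0.09,"travel": [0,0.01,0],"twist": [0,0,0]},
    {"fingers": -0.12,"travel": [0,0.0135,0],"twist": [0,0,0]},
    {"fingers": -0.15,"travel": [0,0.0165,0],"twist": [0,0,0]},
    {"fingers": -0.18,"travel": [0,0.0175,0],"twist": [0,0,0]},
    {"fingers": -0.22,"travel": [0,0.0175,0],"twist": [0,0,0]},
    {"fingers": -0.28,"travel": [0,0.0175,0],"twist": [0,0,0]},
    {"fingers": -0.28,"travel": [0,0.0175,0],"twist": [0,0,0]},
  ],
)

```text
t: 17.43
ee_pos: [0.5328, -0.1832, 0.0892]
tool_rot: [0.001, 0.66, 0.751, 0.001]
wrist_force: [0.6, -0.2, 0.7]
width: 0.0564
```

Run:
```python
from h import *
st();lat(7.45);inbay(CB,7.45)
i=cams.camera_info('wrist');im=cams.read_camera('wrist')
cv2.imwrite('pics/w8.png',cv2.resize(im[100:300,130:390,::-1],(780,600)))
```

```text
t17.43 p [ 0.5328 -0.1832  0.0892] yawY 7.41 toolz [ 1.7e-03  4.0e-04 -1.0e+00] F [ 0.6  -0.16  0.71] M [-0.06 -0.15 -0.02] w 0.0564 q [-0.45  0.49  1.75  0.    0.9  -0.58]
Fx 0.58 Fy -0.24 Fz 0.71
TCP in bay frame mm [ 3.17  0.64 29.23]
```

View pics/w8.png

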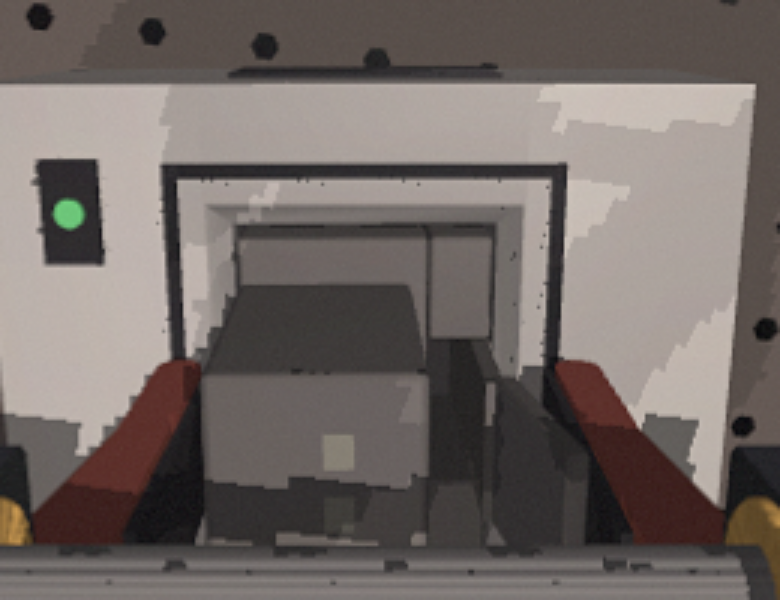

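The pack is down in the charger bay, with the tab out on the right and the fingers clear on both sides. I open fully and retreat straight up.

apply_moves(
  motion=[
    {"fingers": -0.6,"travel": [0,0,0],"twist": [0,0,0]},
    {"fingers": -0.8,"travel": [0,0,0],"twist": [0,0,0]},
    {"fingers": -0.8,"travel": [0,0,0],"twist": [0,0,0]},
    {"fingers": -0.8,"travel": [0,0,-0.05],"twist": [0,0,0]},
    {"fingers": -0.8,"travel": [0,0,-0.1],"twist": [0,0,0]},
    {"fingers": -0.8,"travel": [0,0,-0.2],"twist": [0,0,0]},
    {"fingers": -0.8,"travel": [0,0,-0.3],"twist": [0,0,0]},
    {"fingers": -0.8,"travel": [0,0,-0.4],"twist": [0,0,0]},
    {"fingers": -0.8,"travel": [0,0,-0.55],"twist": [0,0,0]},
    {"fingers": -0.8,"travel": [0,0,-0.7],"twist": [0,0,0]},
    {"fingers": -0.8,"travel": [-0.2,0,-0.85],"twist": [0,0,0]},
    {"fingers": -0.8,"travel": [-0.2,0,-0.85],"twist": [0,0,0]},
  ],
)

```text
t: 18.48
ee_pos: [0.5407, -0.227, 0.266]
tool_rot: [0.006, 0.66, 0.751, 0.001]
wrist_force: [0.5, -0.9, 0.9]
width: 0.0793
```

Run:
```python
from h import *
for k in range(3): w=cams.read_camera('wrist')
i=cams.camera_info('wrist');w=cams.read_camera('wrist')[:,:,::-1]
x,y=proj(i,[[.53,-.184,.08]])[0].astype(int);x0,y0=max(0,x-60),max(0,y-60);print(x0,y0);np.save('w9.npy',i,allow_pickle=True)
t=cams.read_camera('scene')[:,:,::-1];st()
cv2.imwrite('pics/c9.png',np.hstack([cv2.resize(w[y0:y0+120,x0:x0+120],(400,400),interpolation=cv2.INTER_CUBIC),cv2.resize(t[130:290,120:280],(400,400),interpolation=cv2.INTER_CUBIC)]))
```

```text
193 76
t18.73 p [ 0.5364 -0.2216  0.2582] yawY 7.40 toolz [-6.0e-04  2.3e-03 -1.0e+00] F [ 0.83 -0.58 -0.22] M [-0.01 -0.12 -0.01] w 0.0789 q [-0.51  0.32  1.53  0.    1.29 -0.64]
```

View pics/c9.png

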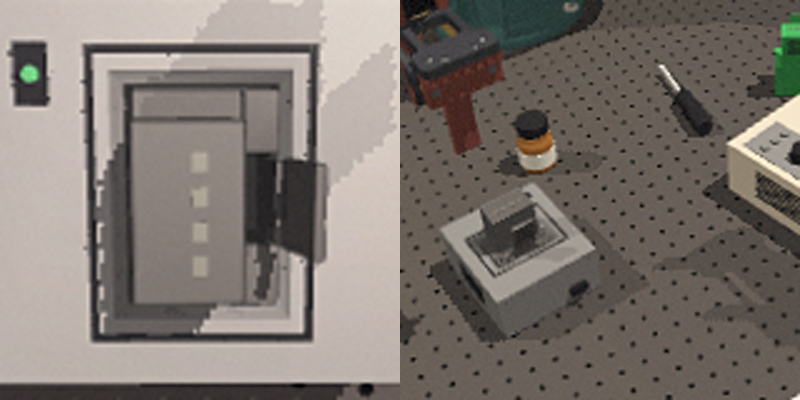

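The pack sits square in the charger with its tab out on the catch side, looking as it did in the driver. The jar and hand driver are in place, so I'm handing in.

```bash
python3 -c "
from bench import order;print(order.job_done())"
```

```text
the job is handed in; nothing more can be done
None
```

The battery pack is out of the laser driver and sitting in the charger, with its tab out on the catch side. I handed the job in at about 19 s of the 72 s allowed.

- **Release and lift:** I pinched the tab to its stop (the grip measured 35.8 mm) while the hand floated about 8 mm towards the grip face. Side load stayed under about 2 N. The pack then came straight up with only its own weight, about 3.6 N, on the wrist.
- **Insertion:** The pack went into the charger bay with about 1 N of side load. I pressed it through the sprung contacts until it reached the floor, at the expected height. The push peaked at about 15 N downward with about 4 N sideways, and I eased it to about 10 N before letting the tab out.
- **Last checks:** Close wrist and scene pictures show the pack square in the bay, the tab out, and the gripper clear of everything. The jar and hand driver look undisturbed; I did not re-check the lens mount or post holder, but my path kept away from them.
- **Not confirmed:** I did not tug the pack to prove it latched. I infer it from the tab springing out while the pack was held on the floor. The pictures cannot resolve its exact resting height. I took the catch to be on the world +x wall from a step seen in the wrist pictures, and nothing later contradicted that.

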